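Open the wax melter's filling port and charge it with a wax block

TASK

Get the wax melter charged: swing the round dust cover on its sloping lid fully aside, so that it is clear of the filling port, then put the loose wax block in through the port so that it lies inside the tank. Leave the cover swung aside, and do not shift the tins, the twine or the jug.

Things in the scene. Friction and masses are not known exactly. Their poses are not given: they have to be found in the camera images.
- melter: Stainless steel wax melter, fixed to the table, 263 mm deep (x), 290 wide (y). Origin on the table under its centre; x to its back, y to the left seen from its front, z up. Front wall at x = -132, 140 high; from there a flat white lid slopes up at 35 degrees, 220 long, to a flat deck 266 high. A tap stands 49 mm out of the front's middle, handles 30 mm out of the sides. Tank floor at 80.
- port (a point): Centre of the filling port's mouth: a round hole, 80 mm in diameter, through the 5 mm thick sloping lid, at the lid's outer face; in the melter's frame at x = -61, y = -45, z = 189 mm. Its axes: x up the slope, y to the melter's left, z square out of the lid. What is let go into the hole drops freely into the empty tank.
- cover_pin (a point): Pivot pin of the cover, on the cover's outer face: 64 mm up the slope from the port's centre and 4.5 mm out of the lid. z is the pivot axis, square out of the lid; x points from the cover's disc to the pin and turns with the cover. The pin's small domed head stands 5 mm higher.
- cover_knob (a point): Middle of the outer end of the cover's black round knob, 22 mm in diameter and 13 mm tall, square on the cover, 90 mm from the pin. Axes as the pin's. The cover is a flat round steel plate, 98 mm in diameter and 4 mm thick, its centre 64 mm from the pin, with a 34 mm wide ear up to the pin; it turns flat over the lid.
- cover (a joint): Angle of the cover about its pin: 0 = hanging straight down the slope, centred over the port; grows as the knob swings to the melter's left (+y) and then up. At 1.54 rad the disc is just clear of the port; the stop is at 1.9 rad. The pin is stiff (about 0.1 N m, 1 to 2 N at the knob): the cover stays where it is left.
- wax_block: Loose block of cream candle wax, 50 (x) x 34 (y) x 28 (z) mm, about 40 g, lying flat on the table. Origin at the centre of its underside.
- candle_tin: Poured candle in an open tin, 77 mm in diameter, 60 mm tall, with a flat wooden wick; bystander. Origin at the centre of its underside.
- lidded_tin: Closed candle tin, 77 mm in diameter, 62 mm tall; bystander. Origin at the centre of its underside.
- twine_spool: Upright spool of twine, 62 mm in diameter, 70 mm tall; bystander. Origin at the centre of its underside.
- pouring_jug: Steel pouring jug, 100 mm in diameter, 130 mm tall, with a handle on its y side; bystander. Origin at the centre of its underside.

How it is judged:
By the outcome, as a careful person would: the job done as asked, in the order asked, and still so for the second after the job is handed in, with the robot touching nothing.
It also fails if it takes over 58 s, if anything falls off the work surface, if the arm or the gripper's body presses on something with over 40 N, if the wrist force passes 120 N, or if a joint passes its speed limit or range.

ROBOT

A 7-joint arm with a two-finger parallel gripper is mounted at the origin on the work surface. World frame = base frame: x ahead of the robot, y to its left, z up, the work surface at z = 0. Lengths are in mm, angles in rad, forces in N, time in s.
With the tool pointing down it reaches from about 400 to 875 mm from the base axis. Payload 4.4 kg.
Tool frame: the origin (TCP) lies midway between the tips of the shut fingers; the grasp point (between the pads) lies 19 mm behind it (ctrl.grip_point_offset is the distance from the TCP to the grasp point, in mm); z points along the fingers, y is the line along which they close (so a half turn about z gives the same grasp; the last joint's range is limited). The gripper opens to 85 mm and grips with 20 to 120 N. Pads are 22 mm wide; open, the fingers measure 114 mm over their backs; the gripper's body (76 mm by 85 mm) begins 54 mm behind the grasp point. The pads swing forward as they close: fully open they stand 13 mm farther back than shut.
Start: joints at [-1.275, 0.628, 0.038, 1.517, -0.027, 0.996, -0.02], TCP at [230.05, 607.943, 231.313] pointing down, gripper open.
Joint ranges: [-3.06, 3.06], [-0.37, 2.12], [-1.25, 1.32], [0.18, 2.47], [-1.1, 4.24], [0.23, 1.98], [-2.94, 2.94]. Speed limits (rad/s): [2.57, 2.57, 3.14, 3.14, 3.14, 3.14, 3.14].

INTERFACE

Orientations are given as [roll, pitch, yaw] about the fixed x, y, z axes, in that order (R = Rz(yaw) Ry(pitch) Rx(roll)).
In Python, from cell import ctrl gives the robot as it stands.
- The arm moves only by the shell command python3 nudge.py 'ROWS'. ROWS is a JSON list of rows, 1 to 12 of them, each of 7 numbers: dx, dy, dz in mm, then a rotation vector rx, ry, rz in rad, then the finger opening in mm; each row shifts and turns the commanded pose from where the row before left it, along the tool's axes as they then stand; what a row does not reach is not made up. A row lasts 1/10 s, in which the tool goes at most 50 mm and 0.15 rad, less where a joint would pass 70% of its speed; a pose out of reach is approached as far as the arm can. The fingers move at their own pace and stop on an object; the grip force is fixed at half the most. Time passes only in rows, so rows that do not move let the fingers close. It prints the time, the measured TCP pose, the force, the opening and the grip force at its end.
- ctrl.read_state(): the state, without advancing time (a new reading comes with each control period).
- ctrl.get_image(name): name is "scene" or "top" or "wrist"; returns the picture (480x640x3 uint8, blue, green, red); there is no depth.
- ctrl.calibration(name): a dict with "fx", "fy", "cx", "cy" (pixels), "rvec" (rotation vector, rad) and "tvec" (3), from world to camera coordinates, as OpenCV has them; the wrist camera has in their place "hand_eye" (4x4, takes a point from camera to tool coordinates, whose origin is the TCP and whose axes are the flange's). Camera axes: x right, y down, z forward; pixel columns grow to the right and rows downward; lengths in mm; the calibration is good to about 2 mm. A picture is of the moment at which its call begins: read the wrist's pose just before it. calibration takes no time and is no camera call.
- ctrl.finish_job(): hands the job in; it is judged then, once.
The state is a dict: "clock": time; "qpos": joint angles; "qd": joint speeds; "tau": joint torques, N m; "eef_pos": TCP position; "tool_rot": TCP orientation; "force": force on the tool from outside, world axes, zero at the start; "torque": the same for the moment, N m; "width": finger opening in mm; "gripper_force": force on a finger pad.
Only numpy, scipy, OpenCV 4.12 (cv2) and the standard library are available. Lean on these libraries where they do the work, as an engineer would, in place of code of your own. Each camera call takes 0.05 s, during which the arm holds its last target. There are 200 camera calls.

## Working session

There is one attempt and no reset: what is moved stays moved. The work goes in short steps, Python scripts to look and compute and a shell command to move; the robot and the scene stay as the last step left them, time stands still between calls to the robot, and variables do not carry over. Pictures are saved under pics/ and viewed, at most 10 in all, crops included, and the job is handed in when it is done.

```bash
ls; mkdir -p pics; python3 - <<'E'
from cell import ctrl
import cv2,numpy as np
for n in("scene","top"):
    cv2.imwrite(f"pics/{n}0.png",ctrl.get_image(n)); c=ctrl.calibration(n); print(n,c)
    R=cv2.Rodrigues(np.array(c['rvec'],float))[0]; print(-R.T@np.array(c['tvec']).ravel())
print(ctrl.calibration("wrist")); s=ctrl.read_state(); print(s['clock'],s['eef_pos'],s['tool_rot'],s['width'])
E
```

```text
cell.py
nudge.py
pics
scene {'fx': 523.7196010789614, 'fy': 523.7196010789614, 'cx': 315.4966396775724, 'cy': 236.27319118140656, 'rvec': array([ 1.3281595,  2.3631553, -0.8167936]), 'tvec': array([ 312.90520336, -206.12803502, 1506.41860819])}
[1084.98921235  309.63746846 1066.12311832]
top {'fx': 455.70546296868787, 'fy': 455.70546296868787, 'cx': 318.3976261997027, 'cy': 243.78678108149137, 'rvec': array([ 2.16760623, -2.18417427,  0.11670538]), 'tvec': array([ -94.148968  ,  480.22942008, 1096.67948177])}
[ 370.37685333  -86.63511227 1139.08101277]
{'fx': 423.8724917171115, 'fy': 423.8724917171115, 'cx': 327.0167196289469, 'cy': 242.03206750947254, 'hand_eye': array([[-2.94022770e-04, -9.58289973e-01, -2.85797554e-01,
         7.37397219e+01],
       [ 9.99999577e-01, -3.27369764e-05, -9.19011118e-04,
         1.49786501e+00],
       [ 8.71322991e-04, -2.85797703e-01,  9.58289577e-01,
        -1.41432839e+02],
       [ 0.00000000e+00,  0.00000000e+00,  0.00000000e+00,
         1.00000000e+00]])}
0.1 [229.85489514 607.41304969 230.49268697] [-3.13991626e+00  2.46459510e-05  2.77979468e+00] 85.46487363029492
```
View pics/scene0.png

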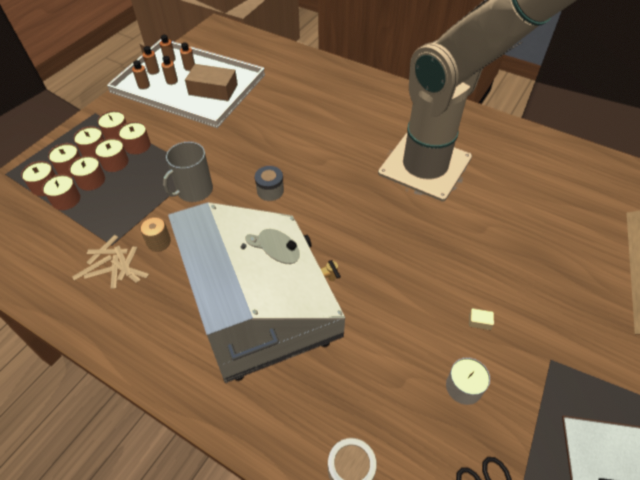

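View pics/top0.png

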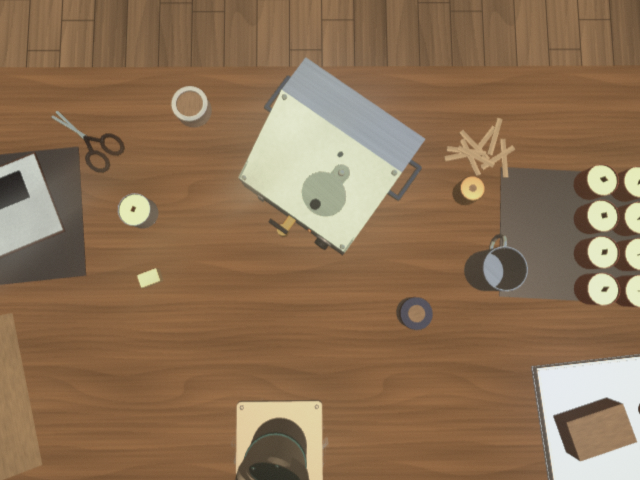

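The scene view shows the melter's lid around (270,260), the knob at (291,245), the wax block at (482,317) and the candle tin at (468,380). In the top view the lid is around (315,165), the knob at (315,204), the ear and pin near (341,172), the block at (148,278) and the tin at (134,210).

```bash
cat > h.py <<'E'
from cell import ctrl
import cv2,numpy as np
from scipy.spatial.transform import Rotation as Rn
def cam(n,st=None):
    c=ctrl.calibration(n); K=np.array([[c['fx'],0,c['cx']],[0,c['fy'],c['cy']],[0,0,1.]])
    if n!='wrist':
        R=cv2.Rodrigues(np.array(c['rvec'],float))[0]; t=np.array(c['tvec'],float).ravel()
    else:
        T=np.eye(4);T[:3,:3]=Rn.from_euler('xyz',st['tool_rot']).as_matrix();T[:3,3]=st['eef_pos']
        M=np.linalg.inv(T@c['hand_eye']);R,t=M[:3,:3],M[:3,3]
    return K@np.c_[R,t]
def proj(P,X): q=P@np.append(X,1); return q[:2]/q[2]
def tri(P1,a,P2,b):
    X=cv2.triangulatePoints(P1,P2,np.array(a,float).reshape(2,1),np.array(b,float).reshape(2,1)).ravel();X=X[:3]/X[3]
    return X, max(np.linalg.norm(proj(P1,X)-a),np.linalg.norm(proj(P2,X)-b))
def plane(P,a,z):
    C=-np.linalg.inv(P[:,:3])@P[:,3]; d=np.linalg.inv(P[:,:3])@[a[0],a[1],1]
    return C+d*(z-C[2])/d[2]
def blobs(m,lo,box=None):
    m=m.astype(np.uint8)*255
    if box: k=np.zeros_like(m);k[box[1]:box[3],box[0]:box[2]]=255;m&=k
    cs=[c for c in cv2.findContours(m,cv2.RETR_EXTERNAL,cv2.CHAIN_APPROX_NONE)[0] if cv2.contourArea(c)>=lo]
    return sorted(cs,key=cv2.contourArea,reverse=True)
def cen(c): m=cv2.moments(c);return np.array([m['m10'],m['m01']])/m['m00']
E
python3 - <<'E'
from h import *
im={n:cv2.imread(f'pics/{n}0.png') for n in('scene','top')}
P={n:cam(n) for n in im}
for n,pts in(('scene',[(270,290),(482,317),(291,245),(280,250),(255,241),(243,246),(468,370)]),('top',[(290,140),(148,278),(315,204),(325,185),(341,172),(340,154),(134,205)])):
    print(n,[im[n][y,x].tolist() for x,y in pts])
def cream(i): b,g,r=[i[...,k].astype(int) for k in range(3)]; return (r>150)&(g>150)&(r-b<130)&(abs(r-g)<25)
for n,lb,wb in(('scene',(160,180,360,350),(460,300,505,335)),('top',(220,50,440,270),(130,262,166,294))):
    m=cream(im[n])
    c=blobs(m,2000,lb)[0]; h=cv2.convexHull(c); print(n,'lid',cv2.contourArea(h),cv2.approxPolyDP(h,8,True).reshape(-1,2).tolist())
    c=blobs(m,30,wb)[0]; print('wax',cv2.contourArea(c),cen(c),cv2.minAreaRect(c),cv2.approxPolyDP(c,2.5,True).reshape(-1,2).tolist())
    kb=(280,232,304,256) if n=='scene' else (303,194,327,216)
    c=blobs(im[n].max(2)<70,10,kb)[0]; print('knob',cv2.contourArea(c),cen(c))
a=np.hstack([cv2.resize(im['scene'][195:330,170:350],None,fx=2.2,fy=2.2,interpolation=2),cv2.resize(im['top'][110:245,260:420],None,fx=2.2,fy=2.2,interpolation=2)])
cv2.imwrite('pics/lid.png',a);print(a.shape)
E
```

```text
scene [[205, 230, 233], [191, 243, 238], [24, 24, 26], [140, 164, 163], [106, 124, 128], [63, 67, 69], [192, 243, 238]]
top [[198, 225, 222], [173, 225, 223], [60, 73, 73], [147, 171, 163], [156, 170, 161], [98, 108, 105], [176, 228, 224]]
scene lid 15609.5 [[169, 215], [209, 202], [292, 216], [343, 317], [206, 332]]
wax 283.5 [481.98177543 316.23398001] ((482.04058837890625, 316.25677490234375), (24.166650772094727, 13.645115852355957), 9.462322235107422) [[471, 309], [472, 321], [493, 324], [492, 311]]
knob 50.0 [291.07 245.04]
top lid 19470.0 [[305, 58], [424, 139], [344, 251], [239, 177]]
wax 252.0 [148.0952381  277.56746032] ((148.15069580078125, 277.5685119628906), (13.576773643493652, 20.716283798217773), 69.44395446777344) [[155, 268], [137, 275], [141, 287], [159, 280]]Traceback (most recent call last):
  File "<stdin>", line 12, in <module>
IndexError: list index out of range
```

```bash
python3 - <<'E'
from h import *
im={n:cv2.imread(f'pics/{n}0.png') for n in('scene','top')}
def lidm(i): b,g,r=[i[...,k].astype(int) for k in range(3)]; return (r>170)&(g>170)&(r-b>8)&(abs(r-g)<25)
for n,lb in(('scene',(160,180,360,350)),('top',(220,50,440,270))):
    c=blobs(lidm(im[n]),2000,lb)[0]; h=cv2.convexHull(c); print(n,'lid',cv2.contourArea(h),cv2.approxPolyDP(h,5,True).reshape(-1,2).tolist())
    kb=(280,232,304,256) if n=='scene' else (303,194,327,216)
    c=blobs(im[n].max(2)<100,10,kb)[0]; print('knob',cv2.contourArea(c),cen(c))
a=np.hstack([cv2.resize(im['scene'][195:330,170:350],None,fx=2.3,fy=2.3,interpolation=2),cv2.resize(im['top'][110:245,260:420],None,fx=2.3,fy=2.3,interpolation=2)])
cv2.imwrite('pics/lid.png',a);print(a.shape)
E
```

```text
scene lid 9284.5 [[208, 203], [290, 216], [343, 315], [253, 317]]
knob 65.5 [291.07379135 245.07379135]
top lid 13417.5 [[281, 90], [401, 172], [343, 250], [240, 178]]
knob 63.0 [314.61904762 203.8042328 ]
(310, 782, 3)
```

View pics/lid.png

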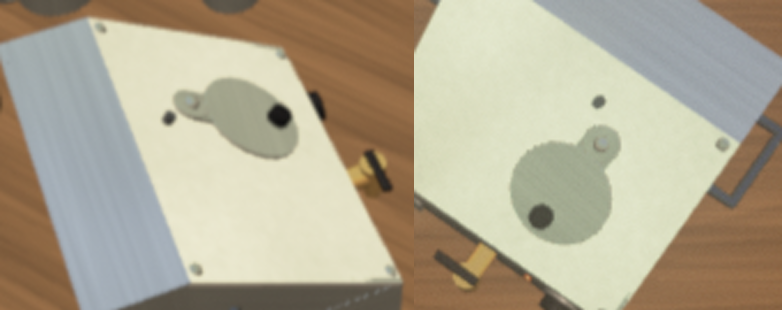

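The crop shows the cover closed: pin at about scene (253,239) and top (341.3,172.6), and knob at scene (291,245) and top (314.6,203.8). The separate dark stub on the lid is the stop.

```bash
python3 - <<'E'
from h import *
S,T=cam('scene'),cam('top')
cor=[((343,315),(240,178),(-132,145,140)),((290,216),(343,250),(-132,-145,140)),((208,203),(401,172),(48.2,-145,266)),((253,317),(281,90),(48.2,145,266))]
X=[];M=[]
for a,b,m in cor:
    x,e=tri(S,a,T,b);X.append(x);M.append(m);print(np.round(x,1),round(e,1))
X=np.array(X);M=np.array(M,float)
d=X-X.mean(0);m=M-M.mean(0)
yaw=np.arctan2((m[:,0]*d[:,1]-m[:,1]*d[:,0]).sum(),(m[:,0]*d[:,0]+m[:,1]*d[:,1]).sum())
Rm=Rn.from_euler('z',yaw).as_matrix();t=X.mean(0)-Rm@M.mean(0)
print('yaw',yaw,'t',t);print(np.round(X-(M@Rm.T+t),1))
s=np.radians(35);L=np.array([[np.cos(s),0,-np.sin(s)],[0,1,0],[np.sin(s),0,np.cos(s)]]) 
port=np.array([-61,-45,189.]);t[2]=0
for n,a,b,loc in(('knob',(291.07,245.07),(314.6,203.8),(-26,0,17.5)),('pin',(253,239.3),(341.3,172.6),(64,0,9.5))):
    x,e=tri(S,a,T,b); print(n,np.round(x,1),round(e,1),'model',np.round(Rm@(port+L@loc)+t,1),'in port frame',np.round(L.T@(Rm.T@(x-t)-port),1))
print('port',Rm@port+t)
x,e=tri(S,(481.98,316.23),T,(148.1,277.57));print('wax',x,e)
for n,P,c in(('s',S,[[471,309],[472,321],[493,324],[492,311]]),('t',T,[[155,268],[137,275],[141,287],[159,280]])):
    q=np.array([plane(P,p,28) for p in c]);print(n,np.round(q[:,:2],0).tolist(),q.mean(0))
print('tin',plane(T,(134,209),60))
E
```

```text
[617.2  77.5 138.3] 0.1
[ 455.4 -153.   140.3] 1.2
[ 596.5 -258.2  261.5] 0.6
[764.7 -23.  263.5] 0.2
yaw -0.6171908719376726 t [ 642.6132111  -113.44009844   -2.10901024]
[[-1.7 -3.7  0.4]
 [ 4.3  2.3  2.4]
 [-1.5  1.3 -2.4]
 [-1.2  0.1 -0.4]]
knob [549.8 -88.7 180.8] 0.1 model [541.3 -96.7 188.4] in port frame [-28.5  11.4   9.9]
pin [ 605.1 -142.9  226.3] 0.5 model [ 605.1 -142.   233.5] in port frame [60.3 -0.8  3.3]
port [ 566.82366073 -114.83439197  189.        ]
wax [399.97265257 317.34091594  23.09014798] 0.0631792510907183
s [[398.0, 289.0], [426.0, 303.0], [409.0, 345.0], [379.0, 332.0]] [403.1975368  317.17358059  28.        ]
t [[423.0, 300.0], [406.0, 343.0], [377.0, 332.0], [394.0, 289.0]] [399.97265906 315.93144147  28.        ]
tin [562.59387879 342.28221485  60.        ]
```

```bash
cat >> h.py <<'E'
YAW,T0=-0.6172,np.array([642.6,-113.4,0])
Rm=Rn.from_euler('z',YAW).as_matrix();_s=np.radians(35)
L=np.array([[np.cos(_s),0,-np.sin(_s)],[0,1,0],[np.sin(_s),0,np.cos(_s)]])
PORT=np.array([-61,-45,189.])
def p2w(q): return Rm@(PORT+L@np.array(q,float))+T0      # port frame -> world
def w2p(x): return L.T@(Rm.T@(np.array(x)-T0)-PORT)
def ori(down_tilt,az): # tool x at azimuth az horizontally, tilted so z leans away from x
    x=np.array([np.cos(az)*np.cos(down_tilt),np.sin(az)*np.cos(down_tilt),-np.sin(down_tilt)])
    y=np.cross([0,0,-1.],[np.cos(az),np.sin(az),0]);return np.c_[x,y,np.cross(x,y)]
def goto(X,R=None):
    s=ctrl.read_state();A=Rn.from_euler('xyz',s['tool_rot']).as_matrix()
    print('clock',round(s['clock'],2),'trans(tool axes)',np.round(A.T@(np.array(X)-s['eef_pos']),1), '' if R is None else 'rot %s'%np.round(Rn.from_matrix(A.T@R).as_rotvec(),3))
AZ=np.pi+YAW
E
python3 - <<'E'
from h import *
R=ori(_s:=np.radians(35),AZ);print(R[:,2],-(Rm@L)[:,2])
X=p2w([-10,0,150]);print(X);goto(X,R);goto([X[0],X[1],X[2]],ori(0,AZ))
E
```

```text
[ 0.46775282 -0.33195967 -0.81915204] [ 0.46775282 -0.33195967 -0.81915204]
[489.96731063 -60.2587755  306.13704228]
clock 0.1 trans(tool axes) [-479.6 -532.5  -74.7] rot [ 0.076 -0.607  0.248]
clock 0.1 trans(tool axes) [-479.6 -532.5  -74.7] rot [-0.002  0.     0.255]
```

```bash
python3 nudge.py '[[-20,-20,-25,0,0,0,60],[-27,-30,-12,0,0,0,20],[-27,-30,-12,0,0,0,0],[-27,-30,-6,0,0,0,0],[-27,-30,-6,0,0,0,0],[-27,-30,-6,0,0,0,0],[-27,-30,-4,0,0,0,0],[-27,-30,-4,0,0,0,0],[-27,-30,0,0,0,0,0]]'; python3 nudge.py '[[-27,-30,0,0,0,0,0],[-27,-30,0,0,0,0,0],[-27,-30,0,0,0,0,0],[-27,-30,0,0,0,0,0],[-27,-30,0,0,0,0,0],[-27,-30,0,0,0,0,0],[-27,-30,0,0,0,0,0],[0,0,0,0,0,0.12,0],[0,0,0,0,0,0.13,0]]'; python3 -c "
from h import *
goto(p2w([-10,0,150]),ori(np.radians(35),AZ))"
```

```text
clock: 1.0
eef_pos: [359.2, 279.7, 306.6]
tool_rot: [3.141, 0.0, 2.78]
force: [1.3, 0.2, 0.6]
width: 0.3
gripper_force: 0.0
clock: 1.9
eef_pos: [461.2, 16.1, 306.0]
tool_rot: [-3.141, -0.0, 2.521]
force: [-0.0, 0.0, 0.1]
width: -0.1
gripper_force: 0.0
clock 1.9 trans(tool axes) [-67.8 -45.4  -0.1] rot [-0.002 -0.611 -0.003]
```

```bash
python3 nudge.py '[[-23,-15,0,0,0,0,0],[-23,-15,0,0,0,0,0],[-22,-15,0,0,0,0,0],[0,0,0,0,-0.12,0,0],[0,0,0,0,-0.12,0,0],[0,0,0,0,-0.12,0,0],[0,0,0,0,-0.12,0,0],[0,0,0,0,-0.13,0,0],[0,0,0,0,0,0,0]]'; python3 - <<'E'
from h import *
goto(p2w([-10,0,150]),ori(np.radians(35),AZ))
s=ctrl.read_state();im=ctrl.get_image('wrist');cv2.imwrite('pics/w1.png',im);P=cam('wrist',s);np.save('P1.npy',P)
print(s['qpos'],proj(P,p2w([-26,0,17.5])),proj(P,p2w([64,0,9.5])))
E
```

```text
clock: 2.8
eef_pos: [488.8, -61.5, 304.6]
tool_rot: [-3.122, 0.527, 2.534]
force: [-0.1, -0.1, 0.2]
width: 0.2
gripper_force: 0.0
clock 2.8 trans(tool axes) [-1.   1.7 -1.3] rot [-0.015 -0.083  0.009]
[-0.74002119  0.19172834  0.63514124  2.24587313  0.63362425  0.43095676
  0.28277494] [331.14208049 225.85036118] [329.72871677 345.68476712]
```

View pics/w1.png

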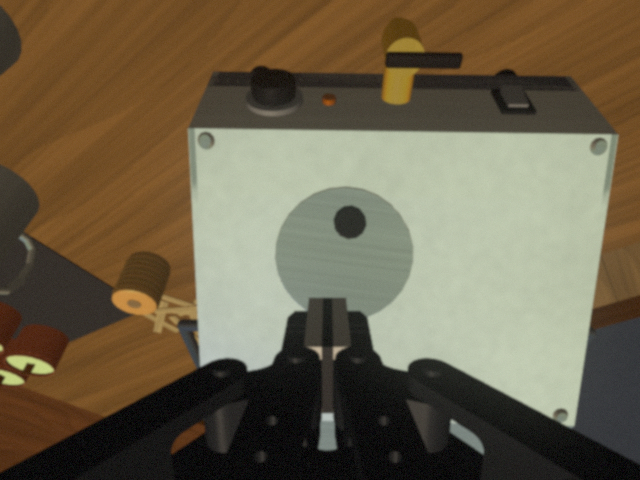

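The wrist view shows the knob at (349,221), the disc centred near (344,253) and the lid's front corners at (192,130) and (612,133). The cover sits slightly toward +y.

```bash
python3 nudge.py '[[0,-20,0,0,-0.08,0,0],[0,-20,0,0,0,0,0],[0,-20,0,0,0,0,0],[0,0,0,0,0,0,0],[0,0,0,0,0,0,0]]'; cat >> h.py <<'E'
def knobpix(im,near,thr=70):
    cs=[c for c in blobs(im.max(2)<thr,80) if np.linalg.norm(cen(c)-near)<45]
    return min(cs,key=lambda c:np.linalg.norm(cen(c)-near))
E
python3 - <<'E'
from h import *
s=ctrl.read_state();im=ctrl.get_image('wrist');cv2.imwrite('pics/w2.png',im);P2=cam('wrist',s);P1=np.load('P1.npy');i1=cv2.imread('pics/w1.png')
pr=proj(P2,p2w([-26,8,17.5]));print('pred',pr,s['qpos'])
k1=knobpix(i1,(349,221));k2=knobpix(im,pr)
a,b=cen(k1),cen(k2);print(a,cv2.contourArea(k1),b,cv2.contourArea(k2))
x,e=tri(P1,a,P2,b);print('knob',x,e,w2p(x))
# disc grey: darker than lid
def disc(i,near):
    g=cv2.cvtColor(i,cv2.COLOR_BGR2GRAY).astype(int)
    return min([c for c in blobs((g>100)&(g<160)&(i.max(2).astype(int)-i.min(2)<45),3000)],key=lambda c:np.linalg.norm(cen(c)-near))
for i,n in((i1,(344,253)),(im,pr+[-5,30])):
    c=disc(i,n);(q,r)=cv2.minEnclosingCircle(c);print('disc',q,r,cv2.contourArea(c),cen(c))
# lid front corners
for i,P in((i1,P1),(im,P2)):
    b_,g,r=[i[...,k].astype(int) for k in range(3)]
    c=max(blobs((g>165)&(g-b_>5),5000),key=cv2.contourArea);h=cv2.approxPolyDP(cv2.convexHull(c),6,True).reshape(-1,2);print(h.tolist())
    print([np.round(proj(P,Rm@np.array(m)+T0)) for m in((-132,-145,140),(-132,145,140))])
E
```

```text
clock: 3.35
eef_pos: [459.7, -111.0, 308.0]
tool_rot: [-3.124, 0.596, 2.524]
force: [0.3, 0.6, 0.2]
width: 0.0
gripper_force: 0.0
pred [431.41628605 204.31683827] [-0.81850417  0.13578704  0.80048587  2.36119062  0.9219736   0.34240984
  0.07433081]
[349.46262918 221.65224706] 693.5 [436.70870871 199.34277134] 777.0
knob [549.07027276 -87.04628908 183.1777257 ] 0.17402457598026175 [-28.34496377  12.36080204  12.73967279]
disc (400.694091796875, 306.28704833984375) 210.06607055664062 13749.5 [348.80505958 253.12736221]
disc (425.7003173828125, 250.2989044189453) 88.16573333740234 16192.5 [425.15080027 238.94899902]
[[195, 129], [610, 135], [573, 424], [201, 362]]
[array([185., 133.]), array([615., 137.])]
[[277, 105], [639, 106], [639, 399], [514, 397], [278, 350]]
[array([267., 109.]), array([715., 108.])]
```

```bash
python3 -c "
from h import *
print(w2p(ctrl.read_state()['eef_pos']))
R=ori(np.radians(35),AZ)
goto(p2w([-27,-30,40]),R);goto(p2w([-27,-30,8]))"
```

```text
[ -5.21553001 -58.28732743 148.85600746]
clock 3.4 trans(tool axes) [ 20.2  30.2 108.6] rot [-0.018 -0.015  0.001]
clock 3.4 trans(tool axes) [ 19.7  30.8 140.6]
```

```bash
python3 nudge.py '[[5,7,27,0,0,0,0],[5,8,27,-0.018,-0.015,0,0],[5,8,27,0,0,0,0],[5,7,27,0,0,0,0],[0,0,14,0,0,0,0],[0,0,10,0,0,0,0],[0,0,0,0,0,0,0]]'; python3 -c "
from h import *
s=ctrl.read_state();print(w2p(s['eef_pos']),s['qpos'],s['force'])
im=ctrl.get_image('wrist');cv2.imwrite('pics/w3.png',im)
goto(p2w([-27,-30,8]),ori(np.radians(35),AZ))"
```

```text
clock: 4.1
eef_pos: [505.6, -126.5, 218.5]
tool_rot: [-3.107, 0.608, 2.533]
force: [-0.4, -0.2, -0.3]
width: 0.2
gripper_force: 0.0
[-18.36027296 -44.97762578  48.88181011] [-0.32167685  0.38514713  0.33344504  2.38702486  1.89483821  0.2738464
 -0.93244139] [-0.41132479 -0.21004866 -0.26939415]
clock 4.15 trans(tool axes) [ 8.5 16.4 41.1] rot [-0.03  -0.002  0.007]
```

View pics/w3.png

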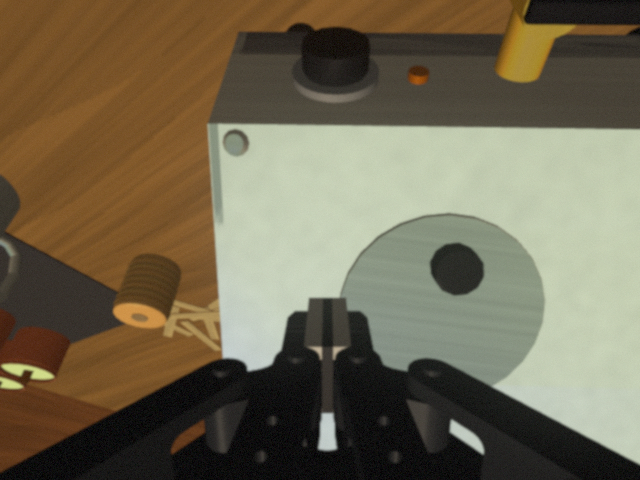

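The view shows the shut fingertips at (327,300) and the knob at (457,268), with clear space on the disc between them. The wrist joint is near its limit, so I reduce the tilt.

```bash
python3 nudge.py '[[0,0,0,0,0.12,0,0],[0,0,0,-0.03,0.12,0,0],[0,0,0,0,0,0,0]]'; python3 -c "
from h import *
s=ctrl.read_state();print(w2p(s['eef_pos']),s['qpos'])
goto(p2w([-27,-30,20]),ori(np.radians(20),AZ));goto(p2w([-27,-30,8]))"
```

```text
clock: 4.45
eef_pos: [501.8, -136.0, 220.1]
tool_rot: [-3.089, 0.551, 2.526]
force: [0.5, -0.6, 0.4]
width: 0.2
gripper_force: 0.0
[-15.54714377 -54.96168334  48.80389438] [-0.23810603  0.36531139  0.27025092  2.33718669  1.48528799  0.25958642
 -0.49071689]
clock 4.45 trans(tool axes) [ 9.7 26.5 28.1] rot [-0.051  0.202 -0.004]
clock 4.45 trans(tool axes) [ 8.9 27.1 40.1]
```

```bash
python3 nudge.py '[[0,0,0,-0.02,0.07,0,0],[0,0,0,-0.02,0.07,0,0],[0,0,0,-0.01,0.06,0,0],[0,0,0,0,0,0,0],[0,0,0,0,0,0,0]]'; python3 -c "
from h import *
s=ctrl.read_state();print(w2p(s['eef_pos']),s['qpos'])
goto(p2w([-27,-30,20]),ori(np.radians(20),AZ));goto(p2w([-27,-30,8]))"
```

```text
clock: 4.95
eef_pos: [499.9, -140.1, 218.5]
tool_rot: [-3.108, 0.428, 2.521]
force: [-0.7, 0.1, -0.0]
width: 0.2
gripper_force: 0.0
[-15.76702324 -59.38691814  47.00825943] [0.03320325 0.34689513 0.01781827 2.2441441  0.90410066 0.31953112
 0.15722647]
clock 4.95 trans(tool axes) [ 6.2 30.3 27.6] rot [-0.035  0.079 -0.005]
clock 4.95 trans(tool axes) [ 4.1 30.8 39.3]
```

```bash
python3 nudge.py '[[0,0,0,-0.03,0.08,0,0],[2,10,9,0,0,0,0],[2,10,9,0,0,0,0],[2,10,9,0,0,0,0],[0,0,0,0,0,0,0]]'; python3 -c "
from h import *
s=ctrl.read_state();print(w2p(s['eef_pos']),s['qpos'])
goto(p2w([-27,-30,20]),ori(np.radians(20),AZ));goto(p2w([-27,-30,8]))"
```

```text
clock: 5.45
eef_pos: [520.4, -116.8, 188.8]
tool_rot: [-3.128, 0.363, 2.526]
force: [0.0, 0.6, 0.3]
width: -0.0
gripper_force: 0.0
[-30.12715106 -28.45538157  20.88329818] [ 0.06845423  0.42418529 -0.0506439   2.18760573  0.79787302  0.32623188
  0.2416716 ]
clock 5.45 trans(tool axes) [-3.2 -1.5  0.1] rot [-0.014  0.013  0.001]
clock 5.45 trans(tool axes) [-6.2 -1.4 11.7]
```

```bash
python3 nudge.py '[[-3,0,6,0,0,0,0],[-2,0,4,0,0,0,0],[0,0,0,0,0,0,0]]'; python3 - <<'E'
from h import *
s=ctrl.read_state();p=w2p(s['eef_pos']);print(p,s['force'],s['gripper_force'])
A=Rn.from_euler('xyz',s['tool_rot']).as_matrix()
for th in [.13,.35,.5,.65,.8,.95,1.1,1.25,1.4,1.55,1.7,1.8]:
    q=np.array([64-90*np.cos(th)-24*np.sin(th),90*np.sin(th)-24*np.cos(th),8.5])
    print(th,np.round(q,1),np.round(A.T@Rm@L@(q-p),1));p=q
E
```

```text
clock: 5.75
eef_pos: [527.1, -124.3, 182.4]
tool_rot: [-3.129, 0.363, 2.52]
force: [0.3, 0.4, 0.8]
width: 0.2
gripper_force: 0.0
[-25.84636834 -30.77502192   9.99296453] [0.28735343 0.38772448 0.79420456] 0.0
0.13 [-28.4 -12.1   8.5] [ 2.1 18.7  1.8]
0.35 [-28.8   8.3   8.5] [ 0.5 20.4 -0.2]
0.5 [-26.5  22.1   8.5] [-2.2 13.8 -0.8]
0.65 [-22.2  35.4   8.5] [-4.1 13.3 -1.2]
0.8 [-15.9  47.8   8.5] [-6.  12.5 -1.7]
0.95 [-7.9 59.2  8.5] [-7.8 11.4 -2.1]
1.1 [ 1.8 69.3  8.5] [-9.3 10.1 -2.5]
1.25 [12.8 77.8  8.5] [-10.7   8.5  -2.8]
1.4 [25.1 84.6  8.5] [-11.8   6.8  -3.1]
1.55 [38.1 89.5  8.5] [-12.7   4.9  -3.3]
1.7 [51.8 92.3  8.5] [-13.2   2.9  -3.4]
1.8 [61.1 93.1  8.5] [-9.   0.8 -2.3]
```

```bash
python3 nudge.py '[[1,9,1,0,0,0,0],[1,9,1,0,0,0,0],[0,10,0,0,0,0,0],[0,10,0,0,0,0,0],[-2,14,-1,0,0,0,0],[-2,7,-1,0,0,0,0],[-2,7,-1,0,0,0,0],[0,0,0,0,0,0,0]]'; python3 - <<'E'
from h import *
s=ctrl.read_state();p=w2p(s['eef_pos']);print(p,s['qpos'])
im=ctrl.get_image('wrist');cv2.imwrite('pics/w4.png',im);P=cam('wrist',s)
for th in(.5,.65,.8): print(th,proj(P,p2w([64-90*np.cos(th),90*np.sin(th),14])))
g=knobpix(im,proj(P,p2w([64-90*np.cos(.65),90*np.sin(.65),14])));print(cen(g),cv2.contourArea(g))
E
```

```text
clock: 6.55
eef_pos: [569.4, -70.5, 184.2]
tool_rot: [-3.131, 0.363, 2.522]
force: [-0.6, 0.3, 0.4]
width: 0.4
gripper_force: 0.2
[-22.0419637   37.63879188   9.5509839 ] [-0.01278702  0.4847339  -0.07918287  2.0768257   0.75709035  0.40633062
  0.19554292]
0.5 [339.06013501 347.16159955]
0.65 [370.3269214  367.36104079]
0.8 [398.10204626 391.87072453]Traceback (most recent call last):
  File "<stdin>", line 5, in <module>
  File "h.py", line 40, in knobpix
    return min(cs,key=lambda c:np.linalg.norm(cen(c)-near))
ValueError: min() iterable argument is empty
```

View pics/w4.png

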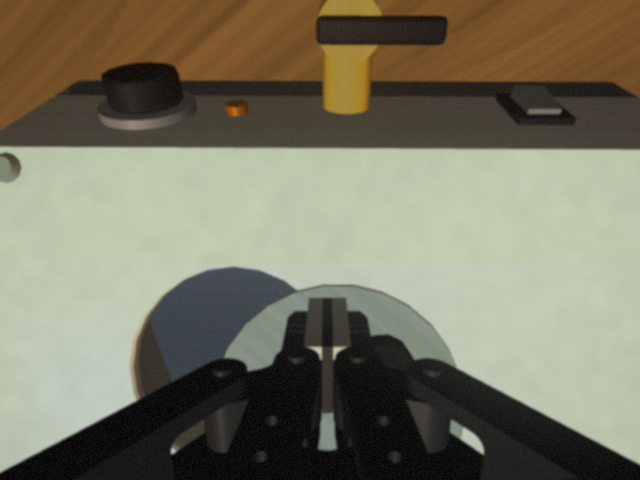

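The cover is swinging: the knob, at about (392,350), sits right beside the fingers, and the port is opening at about (215,340). I continue along the arc.

```bash
python3 nudge.py '[[-6,11,-2,0,0,0,0],[-8,11,-2,0,0,0,0],[-9,10,-2,0,0,0,0],[-11,8,-3,0,0,0,0],[-12,7,-3,0,0,0,0],[-6,2,-2,0,0,0,0],[-6,2,-2,0,0,0,0],[0,0,0,0,0,0,0]]'; python3 - <<'E'
from h import *
s=ctrl.read_state();p=w2p(s['eef_pos']);print(p,s['qpos'],s['force'])
cv2.imwrite('pics/s5.png',np.hstack([cv2.resize(ctrl.get_image('scene')[190:330,170:350],None,fx=2.2,fy=2.2),cv2.resize(ctrl.get_image('top')[110:250,230:410],None,fx=2.2,fy=2.2)]))
E
```

```text
clock: 7.4
eef_pos: [638.3, -59.1, 219.4]
tool_rot: [-3.13, 0.364, 2.52]
force: [-1.5, 0.2, 0.3]
width: -0.1
gripper_force: 0.0
[38.7740218  86.74151452  9.92984039] [ 0.04098845  0.51928661 -0.18216131  1.86190878  0.63697962  0.59001966
  0.33726651] [-1.54125393  0.24361074  0.25856974]
```

View pics/s5.png

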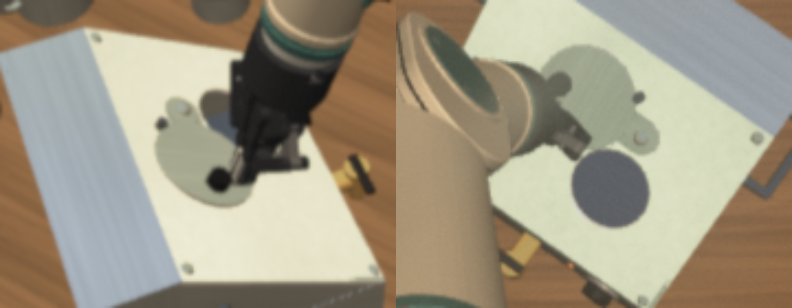

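In both views the port is now open and the knob is still ahead of the fingertips (scene crop (219,180), top crop (560,85)). The cover is at roughly 1.55 rad, so I push a little further.

```bash
python3 nudge.py '[[-10,3,-3,0,0,0,0],[-8,2,-2,0,0,0,0],[-6,0,-2,0,0,0,0],[0,0,0,0,0,0,0]]'; python3 - <<'E'
from h import *
s=ctrl.read_state();p=w2p(s['eef_pos']);print(p,s['force'],s['torque'])
cv2.imwrite('pics/t6.png',ctrl.get_image('top'));cv2.imwrite('pics/s6.png',ctrl.get_image('scene'))
S,T=cam('scene'),cam('top')
for n,P in(('scene',S),('top',T)):
    i=cv2.imread(f'pics/{n[0]}6.png')
    for th in(1.6,1.9):
        q=proj(P,p2w([64-90*np.cos(th),90*np.sin(th),13]));print(n,th,q)
    print([(cen(c).round(1).tolist(),cv2.contourArea(c)) for c in blobs(i.max(2)<90,15,[int(v) for v in(q[0]-30,q[1]-30,q[0]+30,q[1]+30)])])
E
```

```text
clock: 7.9
eef_pos: [658.3, -67.1, 235.0]
tool_rot: [-3.131, 0.365, 2.519]
force: [0.4, -0.7, 0.2]
width: 0.0
gripper_force: 0.0
[64.91574241 91.86140342 10.7247259 ] [ 0.42899842 -0.70012654  0.17733428] [0.23036825 0.31204347 0.01242262]
scene 1.6 [267.63432596 270.04962251]
scene 1.9 [255.265544  267.3823379]
[([275.2, 252.7], 564.0), ([257.5, 269.2], 85.5)]
top 1.6 [304.32253761 146.40153959]
top 1.9 [312.35480629 136.74121698]
[([296.6, 130.7], 32.0), ([318.0, 158.1], 18.5)]
```

Scene knob at (257.5,269.2) corresponds to about 1.85 rad, so the cover is well clear. I retreat and go to the wax.

```bash
python3 nudge.py '[[4,-4,0,0,0,0,0],[0,0,-20,0,0,0,0],[0,0,-30,0,0,0,0],[0,0,-30,0,0.12,0,20],[0,0,-30,0,0.12,0,50],[0,0,0,0,0.12,0,70],[0,0,0,0,0,0,70]]'; python3 - <<'E'
from h import *
a=np.radians(111.6)
goto([400,318,150],ori(0,a))
i=ctrl.get_image('top');b=blobs(i.max(2)<100,10,(290,100,350,170));print([(cen(c).round(1).tolist(),cv2.contourArea(c)) for c in b])
i=ctrl.get_image('scene');b=blobs(i.max(2)<80,10,(235,225,300,300));print([(cen(c).round(1).tolist(),cv2.contourArea(c)) for c in b])
E
```

```text
clock: 8.7
eef_pos: [625.7, -49.2, 336.6]
tool_rot: [-3.131, 0.005, 2.511]
force: [0.3, -0.7, -0.8]
width: 57.8
gripper_force: 0.0
clock 8.7 trans(tool axes) [399.6 165.5 183. ] rot [-0.009  0.008  0.563]
[]
[([291.4, 233.6], 250.0), ([257.3, 269.1], 76.5)]
```

```bash
python3 nudge.py '[[28,12,0,0,0,0,75],[28,12,0,0,0,0,75],[28,12,0,0,0,0,75],[28,12,0,0,0,0,75],[28,12,0,0,0,0,75],[28,12,0,0,0,0,75],[28,12,0,0,0,0,75],[28,12,15,0,0,0,75],[28,12,20,0,0,0,75],[28,12,20,0,0,0,75],[28,12,20,0,0,0,75],[28,12,20,0,0,0,75]]'; python3 nudge.py '[[28,11,20,0,0,0.14,75],[28,10,20,0,0,0.14,75],[0,0,20,0,0,0.14,75],[0,0,0,0,0,0.14,75],[0,0,0,0,0,0,75]]'; python3 - <<'E'
from h import *
goto([400,318,150],ori(0,np.radians(111.6)))
s=ctrl.read_state();im=ctrl.get_image('wrist');cv2.imwrite('pics/x1.png',im);P=cam('wrist',s);np.save('Px1.npy',P);print(proj(P,[400,318,28]),s['qpos'])
E
```

```text
clock: 10.0
eef_pos: [432.0, 267.7, 238.0]
tool_rot: [-3.13, 0.004, 2.519]
force: [0.7, -0.3, 0.5]
width: 75.2
gripper_force: 0.0
clock: 10.5
eef_pos: [402.5, 317.9, 177.9]
tool_rot: [-3.132, 0.01, 1.96]
force: [0.7, 0.1, 1.1]
width: 75.0
gripper_force: 0.0
clock 10.5 trans(tool axes) [ 1.3 -2.  27.9] rot [-0.009  0.01   0.012]
[325.59990718 221.56027504] [-0.54233592  0.5232295  -0.26931918  1.93778135  0.21176639  0.71993062
 -0.55000843]
```

View pics/x1.png

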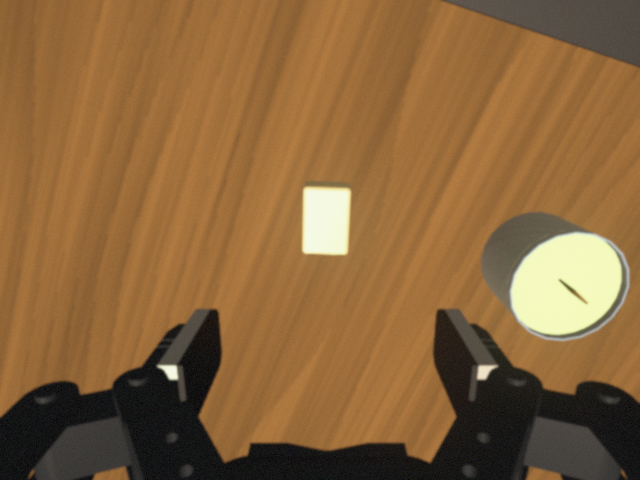

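The block is at (327,221), about square to the fingers, and the candle tin is well off to the right at (565,285). I take a second, lower view for height.

```bash
python3 nudge.py '[[0,-2,25,0,0,0,60],[1,0,25,0,0,0,60],[0,0,25,0,0,0.01,60],[0,0,0,0,0,0,60],[0,0,0,0,0,0,60]]'; python3 - <<'E'
from h import *
s=ctrl.read_state();im=ctrl.get_image('wrist');cv2.imwrite('pics/x2.png',im);P2=cam('wrist',s);P1=np.load('Px1.npy');i1=cv2.imread('pics/x1.png')
def wx(i,P):
    near=proj(P,[400,318,28]);m=(i[...,1]>190)&(i[...,0]>120)
    c=min(blobs(m,300),key=lambda c:np.linalg.norm(cen(c)-near));return c
c1,c2=wx(i1,P1),wx(im,P2);print(cen(c1),cv2.minAreaRect(c1),cen(c2),cv2.minAreaRect(c2))
x,e=tri(P1,cen(c1),P2,cen(c2));print('wax top',x,e)
b=cv2.boxPoints(cv2.minAreaRect(c2));q=np.array([plane(P2,p,28) for p in b]);d=np.diff(q[:,:2],axis=0);print(q.mean(0),np.linalg.norm(d,axis=1),np.degrees(np.arctan2(d[:,1],d[:,0])))
goto([q.mean(0)[0],q.mean(0)[1],10],ori(0,np.radians(111.6)));print(s['eef_pos'],s['tool_rot'])
E
```

```text
clock: 11.05
eef_pos: [402.2, 317.5, 104.2]
tool_rot: [-3.134, 0.008, 1.949]
force: [-0.7, -0.1, -0.2]
width: 60.0
gripper_force: 0.0
[325.54657896 220.30466071] ((325.5140380859375, 220.60765075683594), (47.11281967163086, 66.56470489501953), 2.045408248901367) [324.28037542 252.8839195 ] ((324.25030517578125, 253.23782348632812), (60.8355598449707, 84.63335418701172), 1.3971810340881348)
wax top [400.11610453 317.37369352  21.95642835] 0.017017080285686156
[399.76058075 318.39851965  28.        ] [48.29730535 31.86952339 48.28075289] [108.998623    20.33083466 -68.57846069]
clock 11.1 trans(tool axes) [ 2.4 -2.  94.7] rot [-0.006  0.008  0.   ]
[402.239541   317.46345913 104.16637711] [-3.13381478  0.00831959  1.94892842]
```

```bash
python3 nudge.py '[[1,-1,25,0,0,0,60],[1,-1,25,0,0,0,60],[0,0,25,0,0,0,60],[0,0,16,-0.006,0.008,0,60],[0,0,8,0,0,0,60],[0,0,0,0,0,0,60]]'; python3 -c "
from h import *
goto([400,318,3],ori(0,np.radians(111.6)))"
```

```text
clock: 11.7
eef_pos: [399.8, 317.7, 4.9]
tool_rot: [-3.14, 0.0, 1.947]
force: [-0.7, -0.4, -0.4]
width: 59.8
gripper_force: 0.0
clock 11.7 trans(tool axes) [0.2 0.3 1.9] rot [-0.002  0.    -0.001]
```

```bash
python3 nudge.py '[[0,0,2,0,0,0,40],[0,0,0,0,0,0,30],[0,0,0,0,0,0,25],[0,0,0,0,0,0,25],[0,0,0,0,0,0,25],[0,0,0,0,0,0,25]]'; python3 nudge.py '[[0,0,-10,0,0,0,25],[0,0,-20,0,0,0,25],[0,0,-30,0,0,0,25],[0,0,-40,0,0,0,25],[0,0,-40,0,0,0,25],[0,0,-40,0,0,0,25],[0,0,-40,0,0,0,25],[0,0,-40,0,0,0,25],[0,0,-40,0,0,0,25],[0,0,0,0,0,0,25]]'; python3 -c "
from h import *
X=p2w([0,0,0]);print(X);goto([X[0],X[1],300],ori(0,AZ));s=ctrl.read_state();cv2.imwrite('pics/x3.png',ctrl.get_image('wrist'));print(s['qpos'])"
```

```text
clock: 12.3
eef_pos: [400.3, 318.2, 3.8]
tool_rot: [3.141, -0.0, 1.947]
force: [-1.0, -1.6, 6.3]
width: 33.1
gripper_force: 60.5
clock: 13.3
eef_pos: [401.9, 320.0, 308.7]
tool_rot: [3.132, -0.003, 1.947]
force: [-0.0, -0.2, -0.5]
width: 32.8
gripper_force: 60.0
[ 566.8104369  -114.79360172  189.        ]
clock 13.3 trans(tool axes) [-465.    -6.3    7.3] rot [ 0.01  -0.    -0.578]
[-0.4837725   0.35557814 -0.33544703  1.78813691  0.13712179  1.01093825
 -0.49594362]
```

View pics/x3.png

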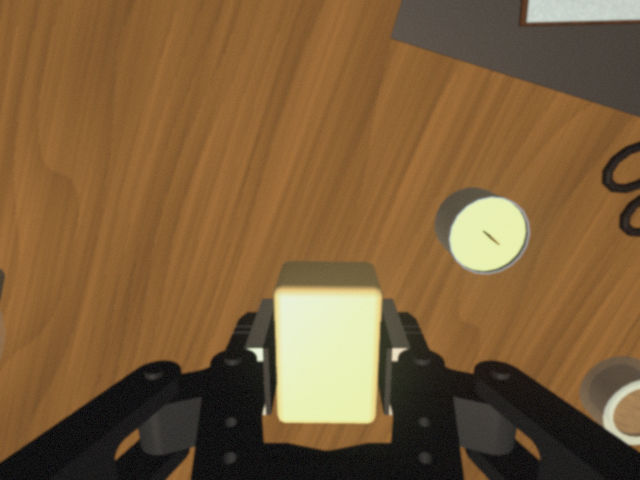

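The block is held squarely between the pads, seen at (328,345). Before carrying it over I measure the open port in the earlier views and in a fresh one.

```bash
python3 nudge.py '[[-27,0,0,0,0,0,25],[-27,0,0,0,0,0,25],[-27,0,0,0,0,0,25],[-27,0,0,0,0,0,25],[-27,0,0,0,0,0,25],[-27,0,0,0,0,0,25],[-27,0,0,0,0,0,25],[-27,0,0,0,0,0,25],[-27,0,0,0,0,0,25],[-27,0,0,0,0,0,25]]'; python3 nudge.py '[[0,0,0,0,0,-0.14,25],[0,0,0,0,0,-0.14,25],[0,0,0,0,0,-0.14,25],[0,0,0,0.01,0,-0.15,25],[0,0,0,0,0,0,25]]'; python3 - <<'E'
from h import *
goto([566.8,-114.8,300],ori(0,AZ))
S,T=cam('scene'),cam('top');e={}
for n,P in(('top',T),('scene',S)):
    im=ctrl.get_image(n);cv2.imwrite(f'pics/{n}7.png',im);q=proj(P,p2w([0,0,0]))
    m=(im.max(2)<135);c=blobs(m,100,[int(v) for v in(q[0]-32,q[1]-26,q[0]+32,q[1]+30)])
    c=min(c,key=lambda c:np.linalg.norm(cen(c)-q));h=cv2.convexHull(c);e[n]=cv2.fitEllipse(h);print(n,'pred',q,'fit',e[n],cv2.contourArea(c),cv2.contourArea(h))
x,r=tri(S,e['scene'][0],T,e['top'][0]);print('port',x,r,w2p(x))
for n,P in(('top',T),('scene',S)): print(n,[np.round(proj(P,p2w(q))).tolist() for q in([40,0,0],[-40,0,0],[0,40,0],[0,-40,0])])
a=np.hstack([cv2.resize(cv2.imread(f'pics/{n}7.png')[y:y+120,x:x+150],None,fx=2.6,fy=2.6) for n,x,y in(('scene',200,190),('top',270,130))]);cv2.imwrite('pics/port7.png',a)
E
```

```text
clock: 14.35
eef_pos: [498.1, 65.3, 301.6]
tool_rot: [-3.137, 0.0, 1.947]
force: [0.4, -0.2, -0.1]
width: 33.0
gripper_force: 60.0
clock: 14.85
eef_pos: [498.1, 66.5, 301.6]
tool_rot: [-3.128, -0.003, 2.517]
force: [0.1, -0.1, 0.2]
width: 32.8
gripper_force: 59.9
clock 14.85 trans(tool axes) [-161.8 -106.9    2.5] rot [-0.014 -0.004 -0.007]
top pred [326.80797575 195.09324449] fit ((327.0399169921875, 195.18746948242188), (32.28011703491211, 36.8177490234375), 136.48777770996094) 900.0 920.5
scene pred [276.03243039 243.15096826] fit ((276.13092041015625, 244.41156005859375), (18.248910903930664, 36.10723114013672), 126.95451354980469) 487.0 499.5
port [ 567.21191795 -115.01540912  184.95429544] 0.21110728724265515 [-1.9471672   0.05147436 -3.57547216]
top [[336.0, 180.0], [318.0, 209.0], [311.0, 184.0], [342.0, 206.0]]
scene [[260.0, 241.0], [291.0, 245.0], [283.0, 257.0], [270.0, 230.0]]
```

View pics/port7.png

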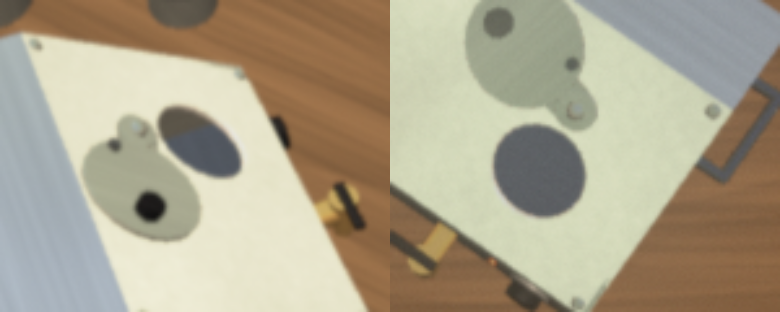

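The crop shows the cover against its stop and the port fully clear: centre at scene (276,244) and top (327,195), which triangulates to (567,-115,185). That agrees with the model to within about 4 mm.

```bash
python3 nudge.py '[[-23,-15,0,0,0,0,25],[-23,-15,0,0,0,0,25],[-23,-15,0,0,0,0,25],[-23,-15,0,0,0,0,25],[-23,-15,0,0,0,0,25],[-23,-15,0,-0.014,0,-0.007,25],[-23,-16,0,0,0,0,25],[0,0,20,0,0,0,25],[0,0,20,0,0,0,25],[0,0,0,0,0,0,25]]'; python3 - <<'E'
from h import *
goto([567,-115,193],ori(0,AZ));s=ctrl.read_state();print(s['qpos'])
E
```

```text
clock: 15.95
eef_pos: [565.4, -113.4, 260.7]
tool_rot: [-3.141, -0.007, 2.521]
force: [0.1, -0.3, -1.1]
width: 33.0
gripper_force: 59.8
clock 15.95 trans(tool axes) [-2.7 -0.3 67.7] rot [-0.001 -0.007 -0.004]
[ 0.35942341  0.50830027 -0.32021933  1.67901322  0.18080815  0.99023677
  0.92626981]
```

```bash
python3 nudge.py '[[-3,0,16,0,0,0,25],[0,0,16,0,0,0,25],[0,0,14,0,0,0,25],[0,0,12,0,0,0,25],[0,0,9,0,0,0,25],[0,0,0,0,0,0,25]]'; python3 - <<'E'
from h import *
goto([567,-115,193],ori(0,AZ));print(ctrl.read_state()['force'])
a=np.hstack([cv2.resize(ctrl.get_image('scene')[170:290,200:350],None,fx=2.6,fy=2.6),cv2.resize(ctrl.get_image('wrist')[200:440,180:480],None,fx=1.3,fy=1.3)]);cv2.imwrite('pics/d.png',a)
E
```

```text
clock: 16.55
eef_pos: [568.6, -113.5, 199.0]
tool_rot: [3.141, -0.004, 2.523]
force: [-10.4, 3.1, 15.6]
width: 32.8
gripper_force: 73.9
clock 16.55 trans(tool axes) [ 0.3 -2.2  6. ] rot [ 0.001 -0.004 -0.002]
[-10.37014604   3.12182022  15.6488744 ]
```

View pics/d.png

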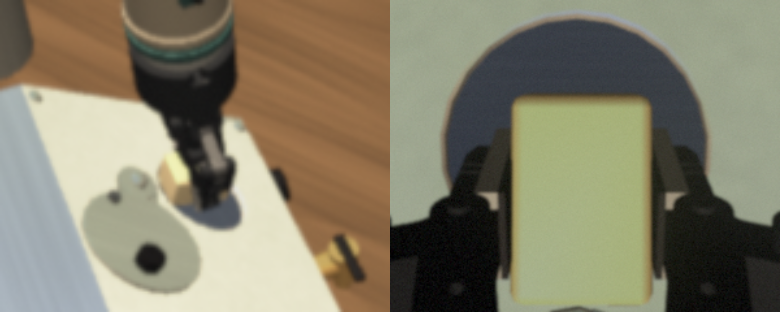

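The scene crop shows the block over the uphill side of the hole. The wrist crop shows free hole on the downhill side, from (577,13) to the block's edge at row 97. The 18 N is along the lid normal, so the block's uphill edge is resting on the rim. I back off and work out the block's offset in the grip.

```bash
python3 nudge.py '[[4,0,-10,0,0,0,25],[6,0,-10,0,0,0,25],[0,0,0,0,0,0,25]]'; python3 - <<'E'
from h import *
c=ctrl.calibration('wrist');H=c['hand_eye']
def tool(px,zt):
    d=H[:3,:3]@[(px[0]-c['cx'])/c['fx'],(px[1]-c['cy'])/c['fy'],1];o=H[:3,3];return o+d*(zt-o[2])/d[2]
im=ctrl.get_image('wrist');cv2.imwrite('pics/x4.png',im)
for f in('x3','x4'):
    g=cv2.imread(f'pics/{f}.png')[:,320:336].astype(float).mean((1,2));d=np.diff(g);k=np.argsort(-abs(d))[:8];print(f,[(int(i),round(d[i])) for i in sorted(k)])
print('x3: bottom edge',tool((328,262),4),'top edges',tool((328,290),-24),tool((328,423),-24), 'x4: ',tool((328,274),4))
s=ctrl.read_state();print(s['eef_pos'],s['force'],w2p(s['eef_pos']))
# hole in wrist view, upper rim arc
P=cam('wrist',s);print('pred rim downhill',proj(P,p2w([-40,0,0])),'left/right',proj(P,p2w([0,-40,0])),proj(P,p2w([0,40,0])))
g=im[:,330].astype(int).mean(1);print('rim rows',[(i,int(g[i+2]-g[i-2])) for i in range(60,300) if abs(g[i+2]-g[i-2])>40])
E
```

```text
clock: 16.95
eef_pos: [562.9, -108.5, 218.6]
tool_rot: [3.138, 0.002, 2.523]
force: [0.4, -0.5, -0.1]
width: 33.0
gripper_force: 71.8
x3 [(285, 16), (286, 17), (287, 18), (421, -24), (422, -39), (423, -29), (449, -23), (450, -21)]
x4 [(129, 24), (130, 37), (131, 26), (219, -19), (220, -24), (221, -17), (434, -18), (449, -17)]
x3: bottom edge [23.11449494  1.42648237  4.        ] top edges [ 24.0613739    1.39176425 -24.        ] [-23.53609602   1.40931122 -24.        ] x4:  [18.46185104  1.42819758  4.        ]
[ 562.71764802 -108.88408054  217.79459033] [-0.35681099  0.03359046 -0.90772363] [10.98020222  2.45050926 27.4632838 ]
pred rim downhill [319.19397329 222.39440479] left/right [227.80789256 307.69802636] [409.89800539 307.28792106]
rim rows [(129, 63), (130, 94), (131, 96), (132, 73), (218, -40), (219, -62), (220, -73), (221, -72), (222, -59), (274, 47), (275, 47), (276, 42)]
```

The rim matches the model (row 220 against 222 predicted). The contact turned the block in the grip, uphill end up, so it now leans roughly with the lid. I re-centre slightly downhill and lower again.

```bash
python3 - <<'E'
from h import *
X=Rm@(PORT+[-4,-2,0])+T0;print(X);goto([X[0],X[1],206],ori(0,AZ))
E
```

```text
[ 562.3909202  -114.10958994  189.        ]
clock 17.0 trans(tool axes) [-2.8 -4.5 11.8] rot [ 0.003  0.001 -0.001]
```

```bash
python3 nudge.py '[[-2,-4,0,0,0,0,25],[0,0,6,0,0,0,25],[0,0,6,0,0,0,25],[0,0,0,0,0,0,25]]'; python3 nudge.py '[[0,0,4,0,0,0,25],[0,0,3,0,0,0,25],[0,0,0,0,0,0,25]]'
```

```text
clock: 17.4
eef_pos: [560.4, -113.6, 203.0]
tool_rot: [3.141, -0.004, 2.523]
force: [-0.9, -0.1, -0.3]
width: 33.4
gripper_force: 71.8
clock: 17.7
eef_pos: [561.1, -113.4, 197.0]
tool_rot: [3.14, -0.002, 2.523]
force: [1.0, -0.4, -0.8]
width: 33.0
gripper_force: 71.8
```

```bash
python3 nudge.py '[[0,0,3,0,0,0,25],[0,0,2,0,0,0,25],[0,0,0,0,0,0,25]]'; python3 - <<'E'
from h import *
s=ctrl.read_state();print(s['eef_pos'],s['force'],Rm.T@(s['eef_pos']-T0)-PORT)
im=ctrl.get_image('wrist');cv2.imwrite('pics/x5.png',im);g=im[:,320:336].astype(float).mean((1,2));d=np.diff(g);k=np.argsort(-abs(d))[:8];print([(int(i),round(d[i])) for i in sorted(k)])
E
```

```text
clock: 18.0
eef_pos: [561.2, -113.5, 192.3]
tool_rot: [3.14, -0.002, 2.523]
force: [-0.9, 0.2, -0.6]
width: 32.8
gripper_force: 71.8
[ 561.22434912 -113.49036591  192.33104707] [-0.92435898  0.15738895 -0.55805862] [-5.30971964 -2.17017917  3.33104707]
[(129, 33), (130, 24), (433, -25), (434, -37), (435, -24), (442, 24), (449, -39), (450, -42)]
```

```bash
python3 nudge.py '[[0,0,0,0,0,0,38],[0,0,0,0,0,0,41],[0,0,0,0,0,0,41],[0,0,0,0,0,0,41],[0,0,0,0,0,0,41]]'; python3 nudge.py '[[0,0,-10,0,0,0,41],[0,0,-20,0,0,0,41],[0,0,-30,0,0,0,41],[0,0,-30,0,0,0,41],[30,0,-20,0,0,0,41],[30,0,-10,0,0,0,41],[30,0,0,0,0,0,41],[0,0,0,0,0,0,41]]'; python3 - <<'E'
from h import *
from h import _s
s=ctrl.read_state();P=cam('wrist',s)
def rep(n,P,im):
    b,g,r=[im[...,k].astype(int) for k in range(3)]
    q=proj(P,p2w([0,0,0]));pr=np.array([proj(P,p2w([40*np.cos(a),40*np.sin(a),0])) for a in np.arange(0,6.3,.2)]).astype(np.int32)
    m=np.zeros(im.shape[:2],np.uint8);cv2.fillPoly(m,[pr],255);m=cv2.erode(m,np.ones((5,5)))>0
    w=(r-b>15)&(g>90)&m; print(n,q.round(),'hole px',m.sum(),'mean',im[m].mean(0).round(),'waxlike',w.sum(),np.argwhere(w).mean(0)[::-1].round() if w.any() else '')
    return m
for n in('scene','top'):
    im=ctrl.get_image(n);cv2.imwrite(f'pics/{n}9.png',im);rep(n,cam(n),im)
im=ctrl.get_image('wrist');cv2.imwrite('pics/w9.png',im);rep('wrist',P,im)
for n in('scene','top'):  # change vs view before insertion on the lid
    d=cv2.absdiff(cv2.imread(f'pics/{n}9.png'),cv2.imread(f'pics/{n}7.png')).max(2);print(n,[(cen(c).round().tolist(),cv2.contourArea(c)) for c in blobs(d>40,15)][:10])
i=cv2.imread('pics/scene9.png');print('knob',[(cen(c).round(1).tolist(),cv2.contourArea(c)) for c in blobs(i.max(2)<80,30,(235,250,275,290))])
E
```

```text
clock: 18.55
eef_pos: [561.4, -113.5, 192.7]
tool_rot: [3.139, -0.001, 2.523]
force: [0.2, -1.1, 0.5]
width: 40.7
gripper_force: 0.0
clock: 19.35
eef_pos: [485.4, -59.1, 314.2]
tool_rot: [3.139, -0.002, 2.527]
force: [0.4, 1.0, -0.3]
width: 41.3
gripper_force: 0.0
scene [276. 243.] hole px 433 mean [94. 97. 96.] waxlike 58 [277. 244.]
top [327. 195.] hole px 786 mean [136. 167. 183.] waxlike 657 [324. 195.]
wrist [327. 367.] hole px 9334 mean [110. 105.  99.] waxlike 892 [314. 357.]
scene [([388.0, 99.0], 10935.0), ([316.0, 73.0], 2714.0), ([320.0, 148.0], 2404.0), ([313.0, 14.0], 1605.0), ([345.0, 28.0], 377.0), ([462.0, 72.0], 256.5), ([451.0, 62.0], 151.5), ([442.0, 94.0], 73.5), ([283.0, 255.0], 66.5), ([421.0, 85.0], 66.0)]
top [([184.0, 319.0], 29565.0), ([295.0, 271.0], 18552.5), ([288.0, 431.0], 4753.5), ([339.0, 444.0], 2401.5), ([207.0, 156.0], 349.5), ([306.0, 158.0], 102.5), ([314.0, 140.0], 32.5)]
knob [([257.3, 269.1], 77.5)]
```

The knob is unchanged, so the cover stayed aside. There is a wax-coloured patch visible through the hole. I clear the arm and triangulate that patch to confirm it is on the tank floor.

```bash
python3 nudge.py '[[30,20,0,0,0,0,41],[30,20,0,0,0,0,41],[30,20,0,0,0,0,41],[20,30,0,0,0,0,41],[10,30,0,0,0,0,41],[0,30,0,0,0,0,41],[0,30,0,0,0,0,41],[0,0,0,0,0,0,41]]'; python3 - <<'E'
from h import *
S,T=cam('scene'),cam('top');o={}
for n,P,t in(('scene',S,'scene7'),('top',T,'top7')):
    im=ctrl.get_image(n);cv2.imwrite(f'pics/{n}10.png',im);ref=cv2.imread(f'pics/{t}.png')
    pr=np.array([proj(P,p2w([42*np.cos(a),42*np.sin(a),0])) for a in np.arange(0,6.3,.2)]).astype(np.int32)
    x0,y0,w,h=cv2.boundingRect(pr);d=cv2.absdiff(im,ref).max(2)
    for c in blobs(d>25,8,(x0-12,y0-12,x0+w+12,y0+h+12)):
        q=cen(c);print(n,q.round(1),cv2.contourArea(c),cv2.boundingRect(c),im[int(q[1]),int(q[0])])
        o.setdefault(n,q)
        print('  on floor+28:',Rm.T@(plane(P,q,108)-T0),' on lid port frame:',end='')
        C=-np.linalg.inv(P[:,:3])@P[:,3];v=plane(P,q,108)-C;n_=(Rm@L)[:,2];print((w2p(C+v*((p2w([0,0,0])-C)@n_)/(v@n_))).round(1))
if len(o)==2: x,e=tri(S,o['scene'],T,o['top']);print('wax',x,e,'melter',Rm.T@(x-T0))
s=ctrl.read_state();print(s['eef_pos'])
E
```

```text
clock: 20.3
eef_pos: [497.3, 158.3, 313.0]
tool_rot: [3.136, -0.002, 2.526]
force: [-1.4, -0.2, 0.0]
width: 41.0
gripper_force: 0.0
scene [282.6 254.7] 76.0 (275, 250, 15, 9) [199 246 242]
  on floor+28: [-79.44427625 -68.12256496 108.        ]  on lid port frame:[-2.7 32.3 -0. ]
top [331.5 205.8] 227.0 (321, 197, 22, 17) [198 235 230]
  on floor+28: [-60.25702263 -60.18450574 108.        ]  on lid port frame:[-14.4 -20.5  -0. ]
wax [ 551.50190197 -120.00967788  126.78938955] 3.4415876303817874 melter [-70.46531827 -58.11359762 126.78938955]
[495.22518067 154.43019771 312.5730494 ]
```

From the two views the wax shows through the port at quite different spots, and the rays meet about 60 mm below the lid. So the block is down in the tank at about x = -70, y = -60 in the melter's frame, and not caught on the rim. The cover is still aside and the robot is clear.

```bash
python3 -c "
from cell import ctrl
print(ctrl.finish_job())"
```

```text
the job is handed in; nothing more can be done
None
```

The job is handed in: the cover is swung fully aside against its stop, the wax block lies inside the tank, and the arm never went near the tins, twine or jug; I viewed 11 pictures, one over the limit of 10.

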